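# Close two sample tins with their own lids and stack them

## Task

Take the round and the square lid from the sloped rack and close each tin with the lid that matches it, pressing each lid fully home against the stiff sealing ring. When both tins are closed, stack the round tin squarely and centred on top of the square one and let go. Leave the hexagonal lid in the rack, and do not disturb the other things lying about.

Things in the scene. Friction and masses are not known exactly. Their poses are not given: they have to be found in the camera images.
- round_tin: Steel round tin, open. Origin: underside centre. Body 64 mm diameter to z 42 mm, neck 54 mm (1.5 mm play in the lid) to the rim at 57 mm; fingers on the lid must stay above the wider body. A black rubber seal in the mouth stands 4 to 8 mm above the rim; it holds a laid-on lid proud, slides down under 8 N and stays. Closed: lid origin at z 43, height 59.5 mm. 0.3 kg.
- square_tin: Steel square tin, open. Origin: underside centre, x, y along its sides. Body 64 x 64 to z 42 mm, neck 54 x 54 (1.5 mm play in the lid) to the rim at 57 mm; fingers on the lid must stay above the wider body. A black rubber seal in the mouth stands 4 to 8 mm above the rim; it holds a laid-on lid proud, slides down under 8 N and stays. Closed: lid origin at z 43, height 59.5 mm. 0.3 kg.
- round_lid: Plain steel round lid, outer face up on one of the rack's three sloped rests (which varies). 61 mm in diameter, 16.5 mm high; flat 2.5 mm top, skirt 14 mm deep inside. Origin: middle of the skirt's lower edge; z out of the flat top, on the rack tilted 0.45 rad towards the robot; x up the slope, y level. 40 to 85 g.
- square_lid: Plain steel square lid, outer face up on one of the rack's three sloped rests (which varies). 61 x 61 mm, sides along x and y, 16.5 mm high; flat 2.5 mm top, skirt 14 mm deep inside. Origin: middle of the skirt's lower edge; z out of the flat top, on the rack tilted 0.45 rad towards the robot; x up the slope, y level. 40 to 85 g.
- hex_lid: Plain steel hexagonal lid, outer face up on one of the rack's three sloped rests (which varies). 61 mm over flats (70 mm over corners, along y), 16.5 mm high; flat 2.5 mm top, skirt 14 mm deep inside. Origin: middle of the skirt's lower edge; z out of the flat top, on the rack tilted 0.45 rad towards the robot; x up the slope, y level. 40 to 85 g. Fits no tin.
- rack: Fixed aluminium rack, base plate 100 x 270 x 8 mm, origin at the centre of its underside, z up, -x towards the robot. Three sloped rests at y = -100, 0 and +100 mm, each 40 mm wide, 70 mm long, rising 0.45 rad towards +x, with a 10 mm high ledge at the low end; the middle of the surface a lid lies on is 40 mm above the bench.
- photo_eye: Small black photoelectric sensor block 61 x 20 x 35 mm, a bystander; origin at the centre of its underside.
- box_cutter: Yellow box cutter 31 x 173 x 21 mm, a bystander lying along its y; origin at the centre of its underside.
- tachometer: Orange hand-held tachometer 133 x 62 x 28 mm, a bystander lying along its x; origin at the centre of its underside.
- marker: Black marker 144 x 20 x 19 mm, a bystander lying along its x; origin at the centre of its underside.
Mind the look-alikes: they are no part of the job. What is shaped like the square_lid but black or purple is not meant. Leave any orange look-alike of the round_tin alone.

How it is judged:
By the outcome, as a careful person would: the job done as asked, in the order asked, and still so for the second after the job is handed in, with the robot touching nothing.
It also fails if it takes over 72 s, if anything falls off the work surface, if the arm or the gripper's body presses on something with over 40 N, if the wrist force passes 120 N, or if a joint passes its speed limit or range.

## Robot

A 6-joint arm with a two-finger parallel gripper is mounted at the origin on a cart in front of the work surface, level with it; the furniture and walls round the work are solid. World frame = base frame: x ahead of the robot, y to its left, z up, the work surface at z = 0. Lengths are in m, angles in degrees, forces in N, time in s.
With the tool pointing down it reaches from about 0.375 to 0.9 m from the base axis. Payload 3.1 kg.
Tool frame: the origin (TCP) lies midway between the tips of the shut fingers; the grasp point (between the pads) lies 19 mm behind it; y points along the fingers, x is the direction in which the jaws open and shut, and the axes are right-handed (so a half turn about y gives the same grasp; the last joint's range is limited). The gripper opens to 87 mm and grips with 3 to 60 N. Pads are 19 mm wide; open, the fingers measure 117 mm over their backs; the gripper's body (75 mm by 190 mm) begins 51 mm behind the grasp point.
Start: joints at [66.492, 30.224, 82.088, -0, 67.689, -10.227], TCP at [0.144, 0.608, 0.223] pointing down, gripper open.
Joint ranges: [-176.69, 176.69], [-43.24, 126.21], [12.49, 139.97], [-82, 262], [0, 151.66], [-163.58, 163.58]. Speed limits (degrees/s): [159.86, 159.86, 180, 180, 180, 180].

## Interface

Orientations are given as a 3x3 rotation matrix whose columns are the frame's x, y, z axes.
In Python, from rig import bot, optics, spotter gives the robot as it stands. The module is installed in compiled form; this text tells all that it offers.
- The arm moves only by the shell command python3 -m inch 'ROWS' [OPENING]. ROWS is JSON, a list of rows, each a list of 2 entries, a list of its own where there are three numbers: the shift along the tool's x, y, z in m, then the turn about the tool's y in units of 5 degrees (1.0 is 5 degrees). In form: [[[tx, ty, tz], yaw], ...]. A call has 1 to 12 rows; each row is the pose to reach, as a shift and turn from the pose commanded when the call began, along the tool's axes at that moment; what a row does not reach only later rows make up. A row lasts 1/12 s, in which the tool goes at most 41.7 mm and 7.16 degrees, less where a joint would pass 70% of its speed; a pose out of reach is approached as far as the arm can. A call with a gripper value outside its range is refused whole. OPENING is the gripper command: -1 is fully open, 1 is shut, values between are in proportion, set as the call begins (- or left out, the last holds). The fingers move at their own pace and stop on an object; the grip force is fixed at half the most. Time passes only in rows, so rows that repeat a pose let the fingers close. It gives the time, the measured TCP pose, the force and the opening at its end, in the units of the state.
- bot.read_state(): the state, without advancing time (a new reading comes with each control period).
- optics.capture(name): name is "scene" or "top" or "wrist"; returns a dict with "pixels" (480x640x3 uint8, red, green, blue), "z_map" (480x640 float32, m along the optical axis (not along the pixel's ray), 0 where there is no reading), "mtx" (3x3 intrinsics, pixels), "world_from_camera" (4x4, takes a point from camera to world coordinates). Camera axes: x right, y down, z forward; pixel columns grow to the right and rows downward; lengths in m; the calibration is good to about 2 mm. A picture is of the moment at which its call begins.
- bot.hand_in(): hands the job in, once; it reports no verdict.
Trained networks look in the newest picture that a camera, given by its name, has taken for a name from the list of things; names that differ only in an ending like _2 or _b are one class to them, and where a whole thing is asked for, a point or a joint stands for the part that bears it (a point fixed in the world has none). Each returns a list of dicts, best first, with "confidence" (0 to 1); they miss things now and then, are a little off and sometimes report something else, mostly with a low value. They report only what shows in the picture. A call takes as long as a camera call. They do not tell look-alikes from the thing itself.
- spotter.find_in(camera, query): "location" ([x, y, z] in m, in world coordinates, good to about 4 mm: the middle of the surface that is visible of it).
- spotter.masks_of(camera, query): "pixels" (480x640 bool, what is visible of it).
The state is a dict: "time_s": time; "joint_positions": joint angles; "qvel": joint speeds; "tau": joint torques, N m; "position": TCP position; "tcp_rot": TCP orientation; "force": force on the tool from outside, world axes, zero at the start; "moment": the same for the moment, N m; "opening": opening from 0.0 (shut) to 1.0 (fully open).
Only numpy, scipy, OpenCV 4.12 (cv2) and the standard library are available. Lean on these libraries where they do the work, as an engineer would, in place of code of your own. Each camera call takes 0.05 s, during which the arm holds its last target. There are 200 camera calls.

## Working session

There is one attempt and no reset: what is moved stays moved. The work goes in short steps, Python scripts to look and compute and a shell command to move; the robot and the scene stay as the last step left them, time stands still between calls to the robot, and variables do not carry over. Pictures are saved under pics/ and viewed, and the job is handed in when it is done.

```bash
mkdir -p pics; cat > h.py <<'E'
import numpy as np, cv2
from rig import bot, optics, spotter
def pts(c):
    z=c["z_map"].astype(float);K=c["mtx"];v,u=np.mgrid[:480,:640]
    p=np.stack([(u-K[0,2])/K[0,0]*z,(v-K[1,2])/K[1,1]*z,z],-1)
    T=c["world_from_camera"];return p@T[:3,:3].T+T[:3,3]
def save(c,n): cv2.imwrite("pics/"+n,c["pixels"][...,::-1])
E
python3 - <<'E'
from h import *
np.set_printoptions(precision=3,suppress=True)
for cam in ["scene","top"]:
    c=optics.capture(cam);save(c,cam+"1.png");np.save(cam+".npy",pts(c))
    K=c["mtx"];T=c["world_from_camera"]
    print(cam,T[:3,3],T[:3,2])
    for q in ["round_tin","square_tin","round_lid","square_lid","hex_lid","rack","photo_eye","box_cutter","tachometer","marker"]:
        for d in spotter.find_in(cam,q):
            p=np.linalg.inv(T)@np.r_[d["location"],1];uv=(K@p[:3])/p[2]
            print(q,round(d["confidence"],2),np.array(d["location"]),uv[:2].round())
s=bot.read_state();print(s)
E
```

```text
scene [-0.035  0.354  0.611] [ 0.689 -0.33  -0.646]
round_tin 0.86 [ 0.364 -0.057  0.037] [430. 293.]
round_tin 0.56 [0.449 0.164 0.04 ] [298. 296.]
square_tin 0.63 [0.419 0.336 0.042] [204. 341.]
round_lid 0.63 [ 0.607 -0.135  0.056] [396. 201.]
square_lid 0.74 [ 0.474 -0.08   0.012] [405. 260.]
square_lid 0.59 [ 0.755 -0.083  0.016] [344. 187.]
square_lid 0.56 [ 0.614 -0.037  0.057] [355. 210.]
hex_lid 0.64 [0.625 0.056 0.058] [313. 217.]
hex_lid 0.25 [0.343 0.15  0.017] [331. 347.]
rack 0.8 [ 0.599 -0.021  0.008] [350. 233.]
photo_eye 0.58 [0.443 0.007 0.027] [376. 277.]
box_cutter 0.96 [0.649 0.219 0.016] [236. 245.]
tachometer 0.85 [ 0.38  -0.199  0.02 ] [484. 271.]
marker 0.94 [0.34  0.149 0.014] [332. 350.]
top [0.33  0.053 1.022] [ 0.236 -0.01  -0.972]
round_tin 0.79 [ 0.377 -0.066  0.045] [382. 319.]
round_tin 0.78 [0.466 0.153 0.042] [277. 285.]
square_tin 0.75 [0.437 0.329 0.043] [195. 304.]
round_lid 0.8 [ 0.599 -0.14   0.052] [406. 215.]
square_lid 0.89 [ 0.618 -0.037  0.052] [359. 210.]
square_lid 0.61 [ 0.756 -0.087  0.013] [374. 157.]
square_lid 0.61 [ 0.395 -0.207  0.026] [446. 307.]
hex_lid 0.76 [0.631 0.053 0.052] [318. 207.]
rack 0.61 [ 0.597 -0.041  0.006] [360. 224.]
photo_eye 0.7 [ 0.449 -0.005  0.031] [350. 288.]
box_cutter 0.76 [0.66  0.213 0.017] [248. 205.]
tachometer 0.86 [ 0.394 -0.209  0.027] [447. 307.]
marker 0.88 [0.343 0.137 0.018] [289. 343.]
{'time_s': 1.1, 'joint_positions': array([ 66.493,  30.224,  82.089,   0.   ,  67.688, -10.227]), 'qvel': array([-0.014,  0.145, -0.135,  0.083,  0.031,  0.025]), 'tau': array([  0.001, -44.003, -17.699,   0.063,   0.05 ,  -0.   ]), 'position': array([0.144, 0.608, 0.223]), 'tcp_rot': array([[ 0.23 , -0.   , -0.973],
       [ 0.973, -0.   ,  0.23 ],
       [-0.   , -1.   ,  0.   ]]), 'force': array([ 0.796, -0.838,  0.889]), 'moment': array([ 0.001,  0.006, -0.013]), 'opening': 1.0003973107139923}
```

View pics/top1.png

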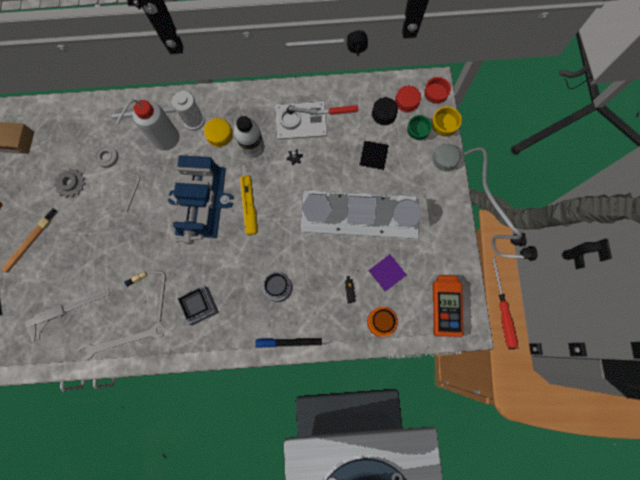

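View pics/scene1.png

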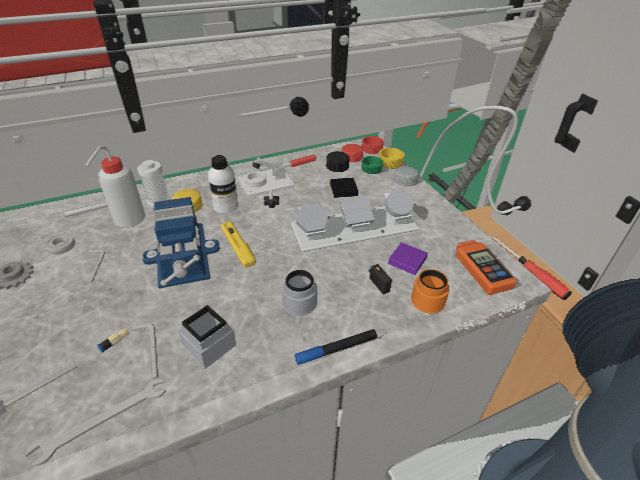

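```bash
python3 - <<'E'
from h import *
np.set_printoptions(precision=4,suppress=True)
im=cv2.imread("pics/top1.png");a=cv2.resize(im[180:330,170:430],None,fx=3,fy=3,interpolation=cv2.INTER_CUBIC);cv2.imwrite("pics/crop1.png",a)
P=np.load("top.npy");S=np.load("scene.npy")
bg=P[...,2][(abs(P[...,0]-.5)<.15)&(abs(P[...,1]-.05)<.3)];print("bench z",np.median(bg))
for nm,Q in (("top",P),("scene",S)):
  for n,x,y in (("round_tin",.466,.153),("square_tin",.437,.329)):
    m=(np.hypot(Q[...,0]-x,Q[...,1]-y)<.06)&(Q[...,2]>.034)
    for lo,hi in((.034,.048),(.052,.08)):
      q=Q[m&(Q[...,2]>lo)&(Q[...,2]<hi)]
      if len(q)<5: continue
      c,r=cv2.minEnclosingCircle((q[:,:2]*1000).astype(np.float32))
      print(nm,n,lo,len(q),"circ",c,r,"rect",cv2.minAreaRect((q[:,:2]*1000).astype(np.float32)),"zmax",np.percentile(q[:,2],95))
  for n,x,y in (("round_lid",.603,-.138),("square_lid",.618,-.037),("hex",.631,.053)):
    m=(np.hypot(Q[...,0]-x,Q[...,1]-y)<.045)&(Q[...,2]>.035)
    q=Q[m];w=np.ones(len(q),bool)
    for _ in range(6):
      A=np.c_[q[w][:,:2],np.ones(w.sum())];k=np.linalg.lstsq(A,q[w][:,2],rcond=None)[0]
      w=abs(np.c_[q[:,:2],np.ones(len(q))]@k-q[:,2])<.003
    g=q[w];nrm=np.r_[-k[:2],1];nrm/=np.linalg.norm(nrm)
    ex=np.cross([0,0,1.],nrm);ey=ex/np.linalg.norm(ex);exx=np.cross(ey,nrm)
    u=np.c_[g@exx,g@ey]*1000
    rect=cv2.minAreaRect(u.astype(np.float32));cc=cv2.minEnclosingCircle(u.astype(np.float32))
    ctr=g.mean(0);
    def back(c): return exx*c[0]/1000+ey*c[1]/1000+nrm*(ctr@nrm)
    print(nm,n,len(g),"tilt",np.arccos(nrm[2]),"yaw",np.degrees(np.arctan2(nrm[1],nrm[0])),"mean",ctr,"rectc",back(rect[0]),rect[1:],"circ",back(cc[0]),cc[1])
E
```

```text
bench z 0.0025046481841348722
top round_tin 0.034 178 circ (464.2300109863281, 154.9342041015625) 31.96772003173828 rect ((463.90631103515625, 154.56805419921875), (62.519893646240234, 60.75764465332031), 85.73841857910156) zmax 0.04617725458998118
top round_tin 0.052 225 circ (464.41900634765625, 154.86907958984375) 26.904165267944336 rect ((464.176513671875, 154.65277099609375), (52.65209197998047, 51.60213851928711), 86.1106185913086) zmax 0.06563459486181085
top square_tin 0.034 240 circ (436.9245910644531, 328.6358642578125) 43.791534423828125 rect ((437.1123962402344, 329.24713134765625), (64.9444580078125, 64.47480773925781), 22.03593635559082) zmax 0.04598708308758711
top square_tin 0.052 342 circ (436.8465576171875, 328.99383544921875) 37.51192855834961 rect ((436.9999084472656, 329.127197265625), (54.84885787963867, 54.54735565185547), 22.375579833984375) zmax 0.06722980059133601
top round_lid 508 tilt 0.4381217586621142 yaw 172.3316241262472 mean [ 0.6014 -0.1409  0.0564] rectc [ 0.6014 -0.1402  0.0563] ((58.38263702392578, 59.504249572753906), 3.120434045791626) circ [ 0.
[... 1381 characters left out ...]
e round_lid 482 tilt 0.442228879658721 yaw 170.6942471512139 mean [ 0.6031 -0.1399  0.0547] rectc [ 0.6025 -0.1406  0.0545] ((59.867733001708984, 59.68922805786133), 74.29783630371094) circ [ 0.6028 -0.1408  0.0547] 30.95907974243164
scene square_lid 671 tilt 0.4391802433647456 yaw 171.83488927636998 mean [ 0.6159 -0.0405  0.0544] rectc [ 0.6163 -0.0408  0.0546] ((61.9884147644043, 61.635868072509766), 0.36667948961257935) circ [ 0.6168 -0.0406  0.0548] 41.99039077758789
scene hex 623 tilt 0.4442874219003945 yaw 171.50207073571735 mean [0.6294 0.0581 0.0548] rectc [0.6295 0.0577 0.0549] ((60.78226089477539, 68.20609283447266), 59.951438903808594) circ [0.6295 0.0578 0.0549] 34.26996994018555
```

View pics/crop1.png

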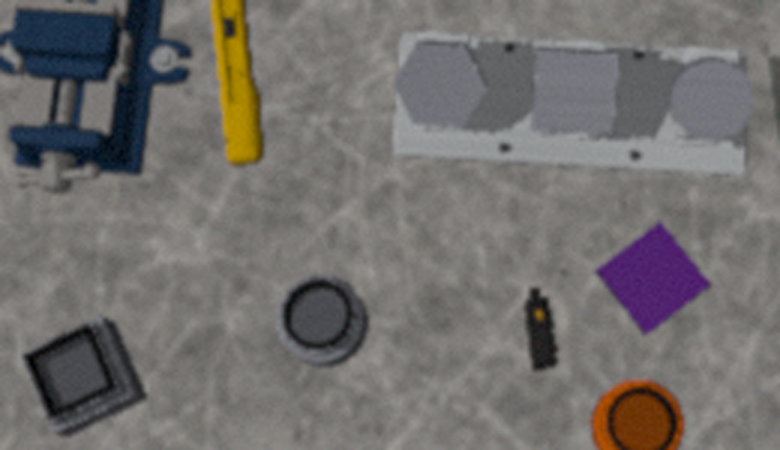

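```bash
cat > go.py <<'E'
# usage: go.py x y z psi  -> shift (mm) in tool axes and yaw units from the measured pose
import sys;from h import *
s=bot.read_state();R=s["tcp_rot"];psi=np.degrees(np.arctan2(R[1,0],R[0,0]))
t=[float(v) for v in sys.argv[1:5]]
d=R.T@(np.array(t[:3])-s["position"]);dy=(t[3]-psi+180)%360-180
print("t",round(s["time_s"],2),"pos",s["position"].round(4),"psi",round(psi,2),"j",s["joint_positions"].round(0),"shift",d.round(4),"yaw",round(-dy/5,2),"rows",max(np.linalg.norm(d)/.0417,abs(dy)/7.16).round(1))
E
python3 go.py .438 .329 .10 112.2
python3 - <<'E'
from h import *
P=np.load("top.npy");G=np.zeros((400,800),np.uint8)+255 # 1mm: x .3.. .7, y -.4.. .4
for p in np.concatenate([P.reshape(-1,3),np.load("scene.npy").reshape(-1,3)]):
    i,j=int((p[0]-.3)*1000),int((p[1]+.4)*1000)
    if p[2]>.011 and 0<=i<400 and 0<=j<800: cv2.circle(G,(j,i),2,0,-1)
G[:60]=0
D=cv2.distanceTransform(G,cv2.DIST_L2,5)
for _ in range(8):
    i,j=np.unravel_index(D.argmax(),D.shape);print(.3+i/1000,-.4+j/1000,D[i,j]);cv2.circle(D,(int(j),int(i)),50,0,-1)
E
```

```text
t 1.1 pos [0.1435 0.6083 0.2225] psi 76.72 j [ 66.  30.  82.   0.  68. -10.] shift [-0.2042  0.1225 -0.3508] yaw -7.1 rows 10.2
0.6990000000000001 -0.4 84.36591
0.519 0.248 73.747284
0.514 0.065 69.10389
0.639 -0.4 66.1814
0.6990000000000001 -0.22200000000000003 65.58451
0.517 0.399 64.52869
0.5569999999999999 0.14400000000000002 61.750385
0.421 0.06899999999999995 61.316284
```

```bash
python3 -m inch '[[[-0.204,0.12,-0.35],-7.1],[[-0.204,0.12,-0.35],-7.1],[[-0.204,0.12,-0.35],-7.1],[[-0.204,0.12,-0.35],-7.1],[[-0.204,0.12,-0.35],-7.1],[[-0.204,0.12,-0.35],-7.1],[[-0.204,0.12,-0.35],-7.1],[[-0.204,0.12,-0.35],-7.1],[[-0.204,0.12,-0.35],-7.1],[[-0.204,0.12,-0.35],-7.1],[[-0.204,0.12,-0.35],-7.1],[[-0.204,0.12,-0.35],-7.1]]' -1; python3 go.py .438 .329 .016 112.2
```

```text
time_s: 2.1
position: [0.4406, 0.3265, 0.1015]
tcp_rot: [[-0.373, 0.0, -0.928], [0.928, -0.001, -0.373], [-0.001, -1.0, -0.0]]
force: [-0.8, 0.6, 0.1]
opening: 1.001
t 2.1 pos [0.4406 0.3265 0.1015] psi 111.91 j [ 25.  34.  99.  -0.  46. -87.] shift [0.0033 0.0855 0.0015] yaw -0.06 rows 2.1
```

```bash
python3 -m inch '[[[0,0.04,0],0],[[0,0.07,0],0],[[0,0.086,0],0],[[0,0.086,0],0],[[0,0.086,0],0]]'; python3 -m inch '[[[0,0,0],0],[[0,0,0],0],[[0,0,0],0],[[0,0,0],0],[[0,0,0],0],[[0,0,0],0]]' 1;python3 go.py .438 .329 .016 112.2
```

```text
time_s: 2.52
position: [0.4364, 0.3298, 0.0162]
tcp_rot: [[-0.379, -0.002, -0.925], [0.925, -0.001, -0.379], [0.0, -1.0, 0.002]]
force: [1.1, 0.5, 0.1]
opening: 1.001
time_s: 3.02
position: [0.438, 0.3295, 0.0176]
tcp_rot: [[-0.378, 0.002, -0.926], [0.926, 0.001, -0.378], [-0.0, -1.0, -0.002]]
force: [0.1, -0.7, 6.6]
opening: 0.735
t 3.02 pos [0.438  0.3295 0.0176] psi 112.24 j [ 25.  43. 101.  -0.  36. -87.] shift [-0.0005  0.0016  0.0002] yaw 0.01 rows 0.0
```

```bash
python3 -m inch '[[[0,0,0],0],[[0,0,0],0],[[0,0,0],0],[[0,-0.03,0],0],[[0,-0.07,0],1.4],[[0,-0.07,0],2.8],[[0,-0.07,0],18],[[0,-0.07,0],18],[[0,-0.07,0],18],[[0,-0.07,0],18],[[0,-0.07,0],18],[[0,-0.07,0],18]]' -1;  python3 -m inch '[[[0,0,0],9],[[0,0,0],9],[[0,0,0],9],[[0,0,0],9],[[0,0,0],9],[[0,0,0],9],[[0,0,0],9]]';python3 go.py .438 .3295 .016 22.2
```

```text
time_s: 4.02
position: [0.437, 0.3292, 0.0863]
tcp_rot: [[0.575, -0.001, -0.818], [0.818, -0.0, 0.575], [-0.001, -1.0, 0.0]]
force: [0.5, 0.6, -0.3]
opening: 0.997
time_s: 4.6
position: [0.4371, 0.3292, 0.0862]
tcp_rot: [[0.985, -0.001, -0.173], [0.173, -0.0, 0.985], [-0.001, -1.0, -0.0]]
force: [-0.4, -0.1, 0.5]
opening: 1.003
t 4.6 pos [0.4371 0.3292 0.0862] psi 9.96 j [ 25.  36. 100.   0.  44.  15.] shift [0.001  0.0702 0.0001] yaw -2.45 rows 1.7
```

```bash
python3 -m inch '[[[0,0,0],-1.25],[[0,0,0],-2.45],[[0,0.04,0],-2.45],[[0,0.07,0],-2.45],[[0,0.07,0],-2.45],[[0,0.07,0],-2.45]]'; python3 -m inch '[[[0,0,0],0],[[0,0,0],0],[[0,0,0],0],[[0,0,0],0],[[0,0,0],0],[[0,0,0],0]]' 1;python3 go.py .438 .329 .016 22.2;  python3 -m inch '[[[0,0,0],0],[[0,0,0],0],[[0,0,0],0],[[0,-0.04,0],0],[[0,-0.08,0],0],[[0,-0.08,0],0],[[0,-0.08,0],0]]' -1;python3 go.py .465 .155 .10 22
```

```text
time_s: 5.1
position: [0.4358, 0.3286, 0.0152]
tcp_rot: [[0.924, -0.004, -0.382], [0.382, -0.002, 0.924], [-0.005, -1.0, -0.0]]
force: [-0.0, 0.5, 0.8]
opening: 0.997
time_s: 5.6
position: [0.4381, 0.3298, 0.0179]
tcp_rot: [[0.924, 0.002, -0.383], [0.383, 0.001, 0.924], [0.003, -1.0, 0.0]]
force: [-0.9, -0.0, 7.2]
opening: 0.737
t 5.6 pos [0.4381 0.3298 0.0179] psi 22.49 j [ 25.  43. 101.   0.  36.   3.] shift [-0.0004  0.0019 -0.0006] yaw 0.06 rows 0.0
time_s: 6.18
position: [0.4388, 0.3301, 0.0984]
tcp_rot: [[0.924, 0.005, -0.383], [0.383, 0.002, 0.924], [0.005, -1.0, 0.0]]
force: [0.7, -0.6, -0.1]
opening: 0.997
t 6.18 pos [0.4388 0.3301 0.0984] psi 22.5 j [25. 35. 99. -0. 46.  3.] shift [-0.0428 -0.0018 -0.1718] yaw 0.1 rows 4.2
```

```bash
python3 -m inch '[[[-0.011,0,-0.043],1.4],[[-0.022,0,-0.086],2.8],[[-0.033,0,-0.129],4.2],[[-0.043,0,-0.172],5.6],[[-0.043,0,-0.172],6.1],[[-0.043,0.04,-0.172],6.1],[[-0.043,0.08,-0.172],6.1],[[-0.043,0.08,-0.172],6.1],[[-0.043,0.08,-0.172],6.1]]'; python3 -m inch '[[[0,0,0],0],[[0,0,0],0],[[0,0,0],0],[[0,0,0],0],[[0,0,0],0],[[0,0,0],0]]' 1;python3 go.py .465 .155 .016 82
```

```text
time_s: 6.93
position: [0.46, 0.1537, 0.0136]
tcp_rot: [[0.99, -0.01, 0.139], [-0.139, -0.001, 0.99], [-0.01, -1.0, -0.002]]
force: [0.6, -0.5, 0.0]
opening: 1.002
time_s: 7.43
position: [0.4654, 0.1544, 0.0189]
tcp_rot: [[0.99, 0.006, 0.139], [-0.139, 0.001, 0.99], [0.006, -1.0, 0.001]]
force: [0.1, 0.6, 9.8]
opening: 0.741
t 7.43 pos [0.4654 0.1544 0.0189] psi -7.96 j [  5.  40. 110.   0.  29.  13.] shift [-0.0005  0.0029  0.0005] yaw -17.99 rows 12.6
```

```bash
python3 -m inch '[[[0,0,0],0],[[0,0,0],0],[[0,0,0],-18],[[0,0,0],-18],[[0,0,0],-18],[[0,0,0],-18],[[0,0,0],-18],[[0,0,0],-18],[[0,0,0],-18],[[0,0,0],-18],[[0,0,0],-18],[[0,0,0],-18]]' -1; python3 go.py .4654 .1546 .016 82; 
```

```text
time_s: 8.43
position: [0.4633, 0.154, 0.0169]
tcp_rot: [[0.439, 0.0, -0.899], [0.899, 0.0, 0.439], [0.0, -1.0, -0.0]]
force: [-0.3, 0.2, -0.1]
opening: 1.002
t 8.43 pos [0.4633 0.154  0.0169] psi 63.98 j [  5.  41. 110.  -0.  29. -59.] shift [ 0.0015  0.001  -0.0016] yaw -3.6 rows 2.5
```

```bash
python3 -m inch '[[[0,0,0],-1.4],[[0,0,0],-2.8],[[0,0,0],-3.6],[[0,0,0],-3.6],[[0,0,0],-3.6],[[0,0,0],-3.6]]'; python3 -m inch '[[[0,0,0],0],[[0,0,0],0],[[0,0,0],0],[[0,0,0],0],[[0,0,0],0],[[0,0,0],0]]' 1; python3 -m inch '[[[0,0,0],0],[[0,0,0],0],[[0,0,0],0]]' ; python3 go.py .6145 -0.0405 .11 82.3
```

```text
time_s: 8.93
position: [0.4634, 0.154, 0.0168]
tcp_rot: [[0.147, 0.0, -0.989], [0.989, 0.0, 0.147], [0.0, -1.0, -0.0]]
force: [0.1, -0.8, 1.3]
opening: 0.999
time_s: 9.43
position: [0.4634, 0.154, 0.0165]
tcp_rot: [[0.146, -0.0, -0.989], [0.989, 0.0, 0.146], [0.0, -1.0, 0.0]]
force: [-0.1, 0.6, 1.0]
opening: 0.72
time_s: 9.68
position: [0.4634, 0.154, 0.0165]
tcp_rot: [[0.146, -0.0, -0.989], [0.989, 0.0, 0.146], [0.0, -1.0, 0.0]]
force: [-0.1, 1.1, -0.5]
opening: 0.713
t 9.68 pos [0.4634 0.154  0.0165] psi 81.61 j [  5.  41. 110.   0.  29. -76.] shift [-0.1704 -0.0935 -0.1779] yaw -0.14 rows 6.3
```

```bash
python3 - <<'E'
from h import *
a=optics.capture("wrist");b=optics.capture("scene")
np.save("w.npy",pts(a));save(a,"w1.png");save(b,"s2.png")
cv2.imwrite("pics/ws1.png",np.hstack([cv2.resize(a["pixels"],(400,300)),cv2.resize(b["pixels"][170:410,150:470],(400,300))])[...,::-1])
s=bot.read_state();print(s["position"],s["opening"],a["world_from_camera"].round(3))
E
```

```text
[0.46344416 0.15405121 0.01654534] 0.7181823491500936 [[ 0.147  0.953  0.264  0.392]
 [ 0.989 -0.141 -0.039  0.165]
 [ 0.001  0.267 -0.964  0.178]
 [ 0.     0.     0.     1.   ]]
```

View pics/ws1.png

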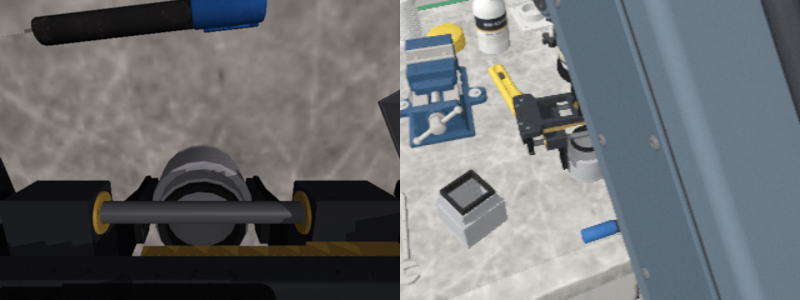

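```bash
python3 -m inch '[[[0,0,0],0],[[0,0,0],0],[[0,0,0],18],[[0,0,0],18],[[0,0,0],18],[[0,0,0],18],[[0,0,0],18],[[0,0,0],18],[[0,0,0],18],[[0,0,0],18],[[0,0,0],18],[[0,0,0],18]]' -1; python3 -m inch '[[[0,0,0],1.4],[[0,0,0],2.8],[[0,0,0],3.6],[[0,0,0],3.6],[[0,0,0],3.6],[[0,0,0],3.6]]'; python3 -m inch '[[[0,0,0],0],[[0,0,0],0],[[0,0,0],0],[[0,0,0],0],[[0,0,0],0],[[0,0,0],0]]' 1;python3 -m inch '[[[0,0,0],0],[[0,0,0],0],[[0,0,0],0],[[0,-0.03,0],0],[[0,-0.06,0],-1.4],[[0,-0.093,0],-2.8]]' -1; python3 go.py .6145 -0.0405 .12 82.3
```

```text
time_s: 10.78
position: [0.4634, 0.1538, 0.0166]
tcp_rot: [[0.986, -0.0, -0.168], [0.168, -0.0, 0.986], [-0.0, -1.0, -0.0]]
force: [-0.4, -0.3, 0.4]
opening: 1.001
time_s: 11.28
position: [0.4634, 0.1539, 0.0165]
tcp_rot: [[0.99, -0.0, 0.138], [-0.138, -0.0, 0.99], [-0.0, -1.0, -0.0]]
force: [0.1, 0.1, 0.0]
opening: 1.002
time_s: 11.78
position: [0.464, 0.154, 0.0166]
tcp_rot: [[0.99, 0.001, 0.139], [-0.139, 0.0, 0.99], [0.001, -1.0, 0.0]]
force: [1.4, -0.2, 0.1]
opening: 0.738
time_s: 12.28
position: [0.4618, 0.1538, 0.1095]
tcp_rot: [[0.994, -0.004, -0.11], [0.11, -0.0, 0.994], [-0.004, -1.0, 0.0]]
force: [-0.1, -0.7, 0.4]
opening: 0.984
t 12.28 pos [0.4618 0.1538 0.1095] psi 6.32 j [  5.  30. 107.   0.  42.  -1.] shift [ 0.1303 -0.0111 -0.21  ] yaw -15.2 rows 10.6
```

```bash
python3 -m inch '[[[0.134,-0.005,-0.21],-15.2],[[0.134,-0.005,-0.21],-15.2],[[0.134,-0.005,-0.21],-15.2],[[0.134,-0.005,-0.21],-15.2],[[0.134,-0.005,-0.21],-15.2],[[0.134,-0.005,-0.21],-15.2],[[0.134,-0.005,-0.21],-15.2],[[0.134,-0.005,-0.21],-15.2],[[0.134,-0.005,-0.21],-15.2],[[0.134,-0.005,-0.21],-15.2],[[0.134,-0.005,-0.21],-15.2],[[0.134,-0.005,-0.21],-15.2]]'; python3 go.py .6185 -0.0415 .028 82.3
```

```text
time_s: 13.28
position: [0.6179, -0.0408, 0.1142]
tcp_rot: [[0.138, -0.001, -0.99], [0.99, 0.0, 0.138], [0.0, -1.0, 0.001]]
force: [-0.4, 0.4, 0.1]
opening: 0.997
t 13.28 pos [ 0.6179 -0.0408  0.1142] psi 82.07 j [-14.  37.  88.   0.  54. -96.] shift [-0.0006  0.0862 -0.0008] yaw -0.05 rows 2.1
```

```bash
python3 -m inch '[[[-0.0006,0.03,-0.0008],0],[[-0.0006,0.06,-0.0008],0],[[-0.0006,0.086,-0.0008],0],[[-0.0006,0.086,-0.0008],0],[[-0.0006,0.086,-0.0008],0],[[-0.0006,0.086,-0.0008],0]]'; python3 -m inch '[[[0,0,0],0],[[0,0,0],0],[[0,0,0],0],[[0,0,0],0],[[0,0,0],0],[[0,0,0],0]]' 1;python3 -m inch '[[[0,-0.02,0],0],[[0,-0.05,0],0],[[0,-0.08,0],0],[[0,-0.1,0],0],[[0,-0.1,0],0]]'; python3 - <<'E'
from h import *
a=optics.capture("wrist");save(a,"w2.png")
E
python3 go.py .519 .248 .10 82.3
```

```text
time_s: 13.78
position: [0.62, -0.0417, 0.0295]
tcp_rot: [[0.14, 0.001, -0.99], [0.99, -0.0, 0.14], [-0.0, -1.0, -0.001]]
force: [0.9, 0.6, 0.2]
opening: 0.998
time_s: 14.28
position: [0.6197, -0.0418, 0.0293]
tcp_rot: [[0.139, 0.001, -0.99], [0.99, -0.0, 0.139], [-0.0, -1.0, -0.001]]
force: [-1.0, -2.1, 2.9]
opening: 0.696
time_s: 14.7
position: [0.6225, -0.0423, 0.1332]
tcp_rot: [[0.139, 0.009, -0.99], [0.99, -0.002, 0.139], [-0.001, -1.0, -0.009]]
force: [0.9, -0.7, -0.9]
opening: 0.702
t 14.75 pos [ 0.621  -0.042   0.1309] psi 82.0 j [-14.  36.  87.   0.  56. -96.] shift [0.273  0.0299 0.1415] yaw -0.06 rows 7.4
```

View pics/w2.png

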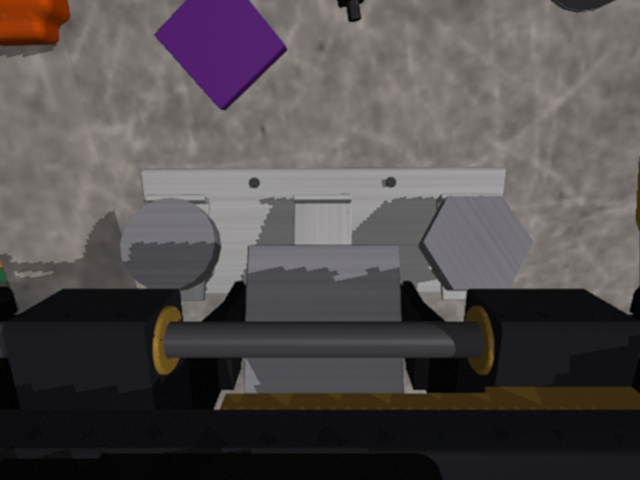

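```bash
python3 - <<'E'
from h import *
Q=np.concatenate([np.load(f+".npy").reshape(-1,3) for f in("top","scene")])
for p,psi in (((.519,.248),22.4),((.519,.248),112.4),((.51,.24),22.4),((.514,.065),22.4),((.514,.065),112.4),((.514,.065),82)):
    c,s=np.cos(np.radians(psi)),np.sin(np.radians(psi));d=Q[:,:2]-p;u=d@[c,s];v=d@[-s,c]
    m=(abs(u)<.105)&(abs(v)<.048);print(p,psi,"body zmax",np.percentile(Q[m,2],99.8).round(3), Q[m][Q[m,2].argmax()].round(3))
E
```

```text
(0.519, 0.248) 22.4 body zmax 0.08 [0.578 0.306 0.083]
(0.519, 0.248) 112.4 body zmax 0.066 [0.464 0.324 0.068]
(0.51, 0.24) 22.4 body zmax 0.08 [0.578 0.306 0.083]
(0.514, 0.065) 22.4 body zmax 0.054 [0.623 0.064 0.058]
(0.514, 0.065) 112.4 body zmax 0.065 [0.467 0.133 0.068]
(0.514, 0.065) 82 body zmax 0.063 [0.476 0.135 0.066]
```

```bash
python3 go.py .513 .062 .06 112.4; python3 -m inch '[[[0.022,0,0.03],-1.4],[[0.044,0,0.06],-2.8],[[0.066,0,0.09],-4.2],[[0.088,0.03,0.121],-5.6],[[0.088,0.06,0.121],-6.1],[[0.088,0.07,0.121],-6.1],[[0.088,0.07,0.121],-6.1],[[0.088,0.07,0.121],-6.1]]'; python3 go.py .513 .062 .005 112.4
```

```text
t 14.75 pos [ 0.621  -0.042   0.1309] psi 82.0 j [-14.  36.  87.   0.  56. -96.] shift [0.088  0.0702 0.1218] yaw -6.08 rows 4.2
time_s: 15.42
position: [0.5125, 0.0618, 0.0577]
tcp_rot: [[-0.381, -0.001, -0.925], [0.925, -0.0, -0.381], [0.0, -1.0, 0.001]]
force: [0.8, -0.7, -0.8]
opening: 0.699
t 15.42 pos [0.5125 0.0618 0.0577] psi 112.41 j [  -6.   37.  105.   -0.   38. -118.] shift [-0.      0.0527 -0.0006] yaw 0.0 rows 1.3
```

```bash
python3 -m inch '[[[0,0.03,0],0],[[0,0.045,0],0],[[0,0.051,0],0],[[0,0.053,0],0],[[0,0.053,0],0]]';  python3 -m inch '[[[0,0,0],0],[[0,0,0],0],[[0,0,0],0],[[0,0,0],0]]' -1; python3 - <<'E'
from h import *
a=optics.capture("wrist");save(a,"w3.png")
E
python3 go.py .513 .062 .003 112.4
```

```text
time_s: 15.83
position: [0.5131, 0.0617, 0.0061]
tcp_rot: [[-0.381, 0.002, -0.924], [0.924, -0.0, -0.381], [-0.001, -1.0, -0.002]]
force: [-0.3, -0.2, -1.8]
opening: 0.701
time_s: 16.17
position: [0.5123, 0.0624, 0.0063]
tcp_rot: [[-0.383, 0.002, -0.924], [0.924, -0.0, -0.383], [-0.001, -1.0, -0.001]]
force: [-0.3, 0.9, -0.2]
opening: 0.92
t 16.22 pos [0.5122 0.0624 0.0062] psi 112.5 j [  -5.   43.  106.   -0.   31. -118.] shift [-0.0007  0.0032 -0.0006] yaw 0.02 rows 0.1
```

View pics/w3.png

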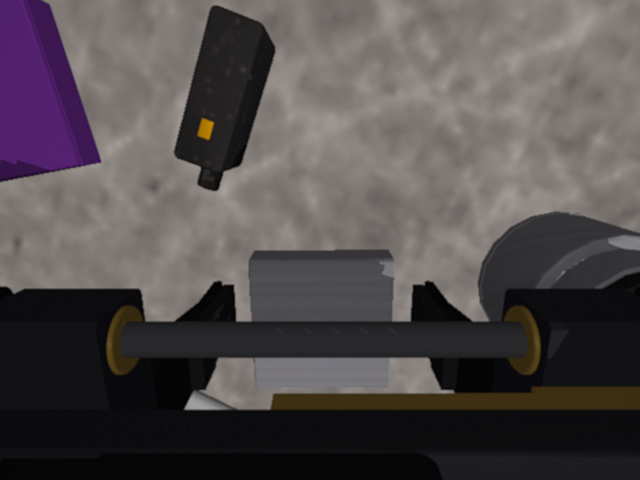

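```bash
python3 -m inch '[[[0,-0.03,0],0],[[0,-0.04,0],1.4],[[0,-0.04,0],18],[[0,-0.04,0],18],[[0,-0.04,0],18],[[0,-0.04,0],18],[[0,-0.04,0],18],[[0,-0.04,0],18],[[0,-0.04,0],18],[[0,-0.04,0],18],[[0,-0.04,0],18],[[0,-0.04,0],18]]' -1; python3 go.py .5125 .062 .003 22.4; python3 - <<'E'
from h import *
a=optics.capture("wrist");save(a,"w4.png")
E
```

```text
time_s: 17.22
position: [0.5118, 0.0625, 0.0458]
tcp_rot: [[0.834, 0.0, -0.552], [0.552, -0.0, 0.834], [0.0, -1.0, -0.0]]
force: [-0.6, 0.1, 0.0]
opening: 0.999
t 17.22 pos [0.5118 0.0625 0.0458] psi 33.53 j [ -5.  38. 106.  -0.  36. -39.] shift [ 0.0003  0.0428 -0.0008] yaw 2.23 rows 1.6
```

View pics/w4.png

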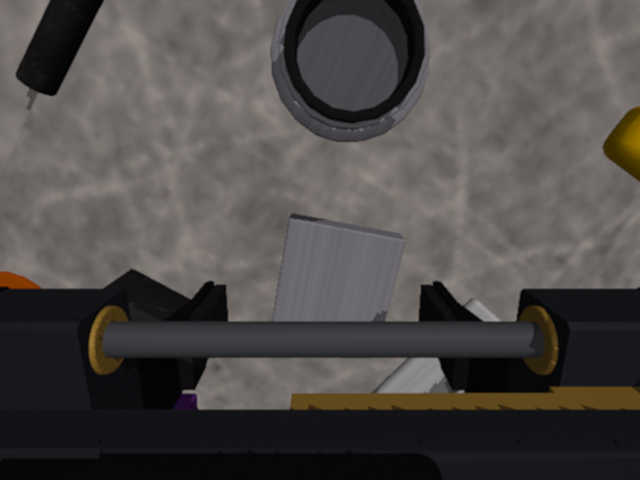

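```bash
python3 -m inch '[[[0.0003,0,-0.0008],1.2],[[0.0003,0.02,-0.0008],2.2],[[0.0003,0.042,-0.0008],2.2],[[0.0003,0.042,-0.0008],2.2],[[0.0003,0.042,-0.0008],2.2],[[0.0003,0.042,-0.0008],2.2]]'; python3 -m inch '[[[0,0,0],0],[[0,0,0],0],[[0,0,0],0],[[0,0,0],0],[[0,0,0],0],[[0,0,0],0]]' 1; python3 - <<'E'
from h import *
a=optics.capture("wrist");save(a,"w5.png");Q=pts(a);np.save("w5.npy",Q);s=bot.read_state();R=s["tcp_rot"]
q=(Q-s["position"])@R*1000
m=(abs(q[...,0])<45)&(abs(q[...,2])<60)&(Q[...,2]>.012)&(Q[...,2]<.024)
v=q[m];print(s["position"],m.sum(),np.percentile(v[:,0],[1,99]),np.percentile(v[:,2],[1,99]),np.median(v[:,1]),Q[m][:,2].mean())
E
```

```text
time_s: 17.77
position: [0.5125, 0.0619, 0.0041]
tcp_rot: [[0.921, -0.0, -0.39], [0.39, -0.0, 0.921], [-0.0, -1.0, 0.0]]
force: [0.9, 0.6, 0.4]
opening: 1.003
time_s: 18.27
position: [0.5137, 0.0619, 0.0042]
tcp_rot: [[0.921, 0.003, -0.389], [0.389, -0.0, 0.921], [0.002, -1.0, -0.001]]
force: [1.4, 0.1, 3.8]
opening: 0.698
[0.51366593 0.06186707 0.00417252] 14682 [-34.40305173  35.17296114] [-29.42210156  30.71508765] -11.817407443819903 0.016052927964874803
```

View pics/w5.png

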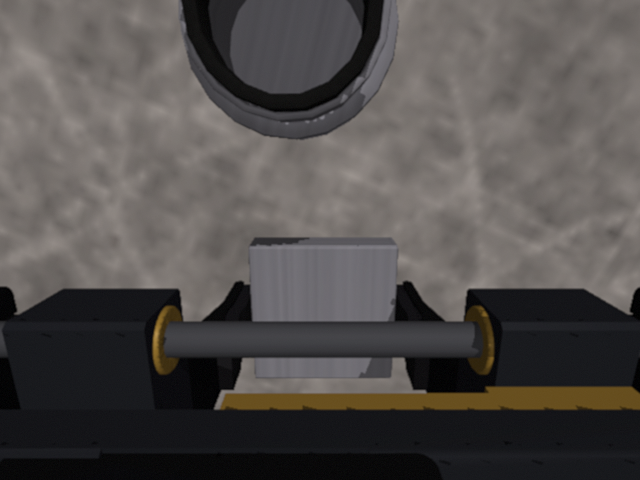

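```bash
python3 go.py .4384 .3291 .10 22.4; python3 -m inch '[[[0,-0.04,0],0],[[0,-0.08,0],0],[[0,-0.096,0],0],[[0,-0.096,0],0]]'; python3 go.py .4384 .3291 .10 22.4
```

```text
t 18.32 pos [0.5137 0.0619 0.0042] psi 22.88 j [ -6.  43. 106.   0.  31. -28.] shift [ 0.0348 -0.0961  0.2754] yaw 0.1 rows 7.0
time_s: 18.65
position: [0.5143, 0.0617, 0.1027]
tcp_rot: [[0.921, 0.006, -0.389], [0.389, -0.001, 0.921], [0.005, -1.0, -0.003]]
force: [0.8, 0.9, -0.5]
opening: 0.695
t 18.65 pos [0.5143 0.0617 0.1027] psi 22.9 j [ -6.  33. 104.  -0.  43. -28.] shift [0.0341 0.002  0.2758] yaw 0.1 rows 6.7
```

```bash
python3 -m inch '[[[0.005,0,0.04],0.1],[[0.01,0,0.08],0.1],[[0.015,0,0.12],0.1],[[0.02,0,0.16],0.1],[[0.025,0,0.2],0.1],[[0.03,0,0.24],0.1],[[0.034,0,0.265],0.1],[[0.0345,0,0.2755],0.1],[[0.0345,0,0.2755],0.1],[[0.0345,0,0.2755],0.1],[[0.0345,0,0.2755],0.1],[[0.0345,0,0.2755],0.1]]'; python3 go.py .4384 .3291 .063 22.4
```

```text
time_s: 19.65
position: [0.4374, 0.3274, 0.0992]
tcp_rot: [[0.926, -0.001, -0.379], [0.379, -0.001, 0.926], [-0.001, -1.0, -0.0]]
force: [0.2, -0.4, -1.5]
opening: 0.696
t 19.65 pos [0.4374 0.3274 0.0992] psi 22.25 j [ 25.  34. 100.  -0.  46.   3.] shift [0.0016 0.0362 0.0012] yaw -0.03 rows 0.9
```

```bash
python3 -m inch '[[[0.0016,0.015,0.0012],0],[[0.0016,0.03,0.0012],0],[[0.0016,0.033,0.0012],0],[[0.0016,0.033,0.0012],0],[[0.0016,0.033,0.0012],0]]'; python3 go.py .4384 .3291 .063 22.4;python3 - <<'E'
from h import *
a=optics.capture("wrist");save(a,"w6.png")
E
```

```text
time_s: 20.07
position: [0.4386, 0.3301, 0.0667]
tcp_rot: [[0.925, -0.0, -0.379], [0.379, -0.0, 0.925], [-0.0, -1.0, -0.0]]
force: [-0.5, -0.1, -0.6]
opening: 0.695
t 20.07 pos [0.4386 0.3301 0.0667] psi 22.3 j [ 25.  38. 100.  -0.  42.   3.] shift [-0.0005  0.0037 -0.0008] yaw -0.02 rows 0.1
```

View pics/w6.png

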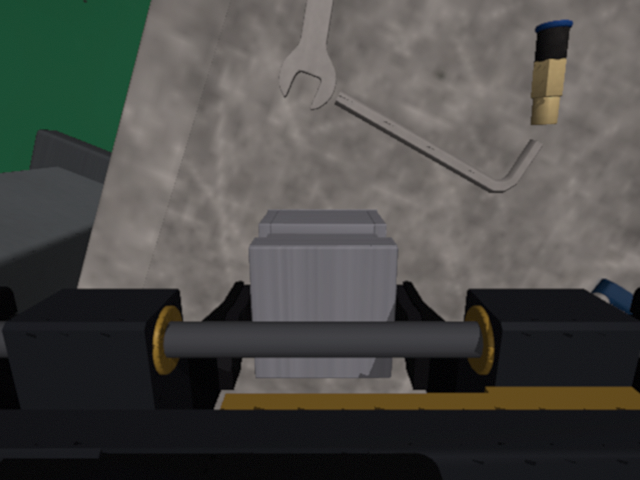

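```bash
python3 -m inch '[[[-0.0003,0.003,-0.0008],0],[[-0.0003,0.006,-0.0008],0],[[-0.0003,0.009,-0.0008],0],[[-0.0003,0.01,-0.0008],0]]'; python3 -m inch '[[[0,0.002,0],0],[[0,0.004,0],0],[[0,0.004,0],0]]'
```

```text
time_s: 20.45
position: [0.438, 0.3299, 0.0563]
tcp_rot: [[0.925, -0.0, -0.381], [0.381, -0.0, 0.925], [-0.0, -1.0, -0.0]]
force: [-0.2, 0.8, -0.8]
opening: 0.697
time_s: 20.7
position: [0.4382, 0.3301, 0.0527]
tcp_rot: [[0.925, 0.0, -0.381], [0.381, 0.0, 0.925], [0.0, -1.0, -0.0]]
force: [-0.0, 0.2, 1.1]
opening: 0.697
```

```bash
python3 -m inch '[[[0,0.002,0],0],[[0,0.004,0],0],[[0,0.005,0],0],[[0,0.005,0],0]]'; python3 -m inch '[[[0,0.002,0],0],[[0,0.002,0],0],[[0,0.002,0],0]]'
```

```text
time_s: 21.03
position: [0.4382, 0.3301, 0.0481]
tcp_rot: [[0.925, 0.0, -0.381], [0.381, 0.0, 0.925], [0.0, -1.0, -0.0]]
force: [-1.3, 0.2, 4.5]
opening: 0.696
time_s: 21.28
position: [0.4383, 0.3301, 0.0472]
tcp_rot: [[0.925, 0.001, -0.381], [0.381, 0.0, 0.925], [0.001, -1.0, -0.0]]
force: [-3.5, -0.8, 11.8]
opening: 0.699
```

```bash
python3 -m inch '[[[0,0,0],0],[[0,0,0],0],[[0,0,0],0],[[0,-0.02,0],0],[[0,-0.04,0],0],[[0,-0.04,0],0]]' -1; python3 -m inch '[[[0,0,0],0],[[0,0,0],0],[[0,0,0],0],[[0,0,0],0],[[0,0,0],0],[[0,0,0],0],[[0,0,0],0],[[0,0,0],0]]' 1; python3 go.py .4382 .3298 .066 22.4
```

```text
time_s: 21.78
position: [0.4402, 0.3311, 0.088]
tcp_rot: [[0.925, 0.005, -0.381], [0.381, 0.002, 0.925], [0.006, -1.0, 0.0]]
force: [0.6, 0.8, 0.1]
opening: 0.984
time_s: 22.45
position: [0.4381, 0.33, 0.0854]
tcp_rot: [[0.925, -0.0, -0.381], [0.381, -0.0, 0.925], [-0.0, -1.0, -0.0]]
force: [1.1, -0.1, -0.2]
opening: 0.478
t 22.45 pos [0.4381 0.33   0.0854] psi 22.38 j [ 25.  36. 100.  -0.  44.   3.] shift [ 0.      0.0194 -0.0002] yaw -0.0 rows 0.5
```

```bash
python3 -m inch '[[[0,0,0],0],[[0,0,0],0],[[0,0.005,0],0],[[0,0.01,0],0],[[0,0.015,0],0],[[0,0.02,0],0],[[0,0.02,0],0]]'; python3 -m inch '[[[0,0.003,0],0],[[0,0.006,0],0],[[0,0.007,0],0],[[0,0.007,0],0]]'
```

```text
time_s: 23.03
position: [0.4374, 0.3296, 0.0642]
tcp_rot: [[0.925, -0.002, -0.381], [0.381, -0.001, 0.925], [-0.003, -1.0, -0.0]]
force: [-0.1, 0.3, -0.5]
opening: 0.02
time_s: 23.37
position: [0.4383, 0.3301, 0.0599]
tcp_rot: [[0.925, 0.001, -0.381], [0.381, 0.0, 0.925], [0.001, -1.0, -0.0]]
force: [-1.4, -1.0, 9.9]
opening: 0.005
```

Contact at about the closed height; press a bit further to tell the stop from the seal.

```bash
python3 -m inch '[[[0,0.002,0],0],[[0,0.002,0],0],[[0,0.002,0],0]]';python3 -m inch '[[[0,0.004,0],0],[[0,0.004,0],0],[[0,0.004,0],0],[[0,0.004,0],0]]'
```

```text
time_s: 23.62
position: [0.4384, 0.3301, 0.0598]
tcp_rot: [[0.925, 0.001, -0.381], [0.381, 0.0, 0.925], [0.002, -1.0, -0.0]]
force: [-5.1, -3.8, 23.5]
opening: 0.005
time_s: 23.95
position: [0.4384, 0.3301, 0.0596]
tcp_rot: [[0.924, 0.003, -0.382], [0.382, 0.001, 0.924], [0.003, -1.0, -0.0]]
force: [-9.1, -6.3, 50.9]
opening: 0.005
```

```bash
python3 -m inch '[[[0,-0.03,0],0],[[0,-0.07,0],-1.4],[[0,-0.07,0],-2.8]]' -1; python3 go.py .6055 -.1412 .12 82.3
```

```text
time_s: 24.2
position: [0.4422, 0.3322, 0.1291]
tcp_rot: [[0.801, 0.012, -0.598], [0.598, 0.006, 0.802], [0.013, -1.0, -0.003]]
force: [0.3, 0.5, -0.7]
opening: 0.158
t 24.2 pos [0.4422 0.3322 0.1291] psi 36.72 j [ 25.  32.  98.   0.  49. -11.] shift [-0.1523  0.0083 -0.477 ] yaw -9.12 rows 12.0
```

```bash
python3 -m inch '[[[-0.152,0.005,-0.477],-9.1],[[-0.152,0.005,-0.477],-9.1],[[-0.152,0.005,-0.477],-9.1],[[-0.152,0.005,-0.477],-9.1],[[-0.152,0.005,-0.477],-9.1],[[-0.152,0.005,-0.477],-9.1],[[-0.152,0.005,-0.477],-9.1],[[-0.152,0.005,-0.477],-9.1],[[-0.152,0.005,-0.477],-9.1],[[-0.152,0.005,-0.477],-9.1],[[-0.152,0.005,-0.477],-9.1],[[-0.152,0.005,-0.477],-9.1]]'; python3 -m inch '[[[0,0,0],0],[[0,0,0],0],[[0,0,0],0]]'; python3 go.py .6055 -.1412 .028 82.3
```

```text
time_s: 25.2
position: [0.5895, -0.118, 0.1178]
tcp_rot: [[0.142, 0.0, -0.99], [0.99, 0.0, 0.142], [0.0, -1.0, -0.0]]
force: [0.8, 1.0, 0.1]
opening: 0.979
time_s: 25.45
position: [0.5883, -0.1156, 0.1174]
tcp_rot: [[0.142, -0.002, -0.99], [0.99, 0.001, 0.142], [0.001, -1.0, 0.002]]
force: [-0.4, 1.0, 1.0]
opening: 1.001
t 25.45 pos [ 0.5883 -0.1156  0.1174] psi 81.82 j [ -22.   36.   91.    0.   53. -104.] shift [-0.023   0.0893 -0.0208] yaw -0.1 rows 2.3
```

```bash
python3 -m inch '[[[-0.023,0,-0.021],-0.1],[[-0.023,0.01,-0.021],-0.1],[[-0.023,0.04,-0.021],-0.1],[[-0.023,0.075,-0.021],-0.1],[[-0.023,0.089,-0.021],-0.1],[[-0.023,0.089,-0.021],-0.1],[[-0.023,0.089,-0.021],-0.1]]';  python3 -m inch '[[[0,0,0],0],[[0,0,0],0],[[0,0,0],0],[[0,0,0],0],[[0,0,0],0],[[0,0,0],0]]' 1;python3 -m inch '[[[0,-0.02,0],0],[[0,-0.05,0],0],[[0,-0.08,0],0],[[0,-0.1,0],0],[[0,-0.1,0],0]]'; python3 - <<'E'
from h import *
a=optics.capture("wrist");save(a,"w7.png")
E
python3 go.py .513 .062 .06 82.3
```

```text
time_s: 26.03
position: [0.6058, -0.1396, 0.028]
tcp_rot: [[0.131, -0.003, -0.991], [0.991, 0.001, 0.131], [0.001, -1.0, 0.003]]
force: [-0.1, -0.4, 0.4]
opening: 0.999
time_s: 26.53
position: [0.6073, -0.1418, 0.0298]
tcp_rot: [[0.133, 0.001, -0.991], [0.991, -0.0, 0.133], [-0.0, -1.0, -0.001]]
force: [0.4, 1.4, 4.2]
opening: 0.701
time_s: 26.95
position: [0.6098, -0.1429, 0.1337]
tcp_rot: [[0.133, 0.009, -0.991], [0.991, -0.004, 0.133], [-0.003, -1.0, -0.009]]
force: [1.0, -0.4, -0.0]
opening: 0.699
t 27.0 pos [ 0.6084 -0.1424  0.1313] psi 82.37 j [ -23.   36.   87.   -0.   56. -106.] shift [0.19   0.0703 0.122 ] yaw 0.01 rows 5.7
```

View pics/w7.png

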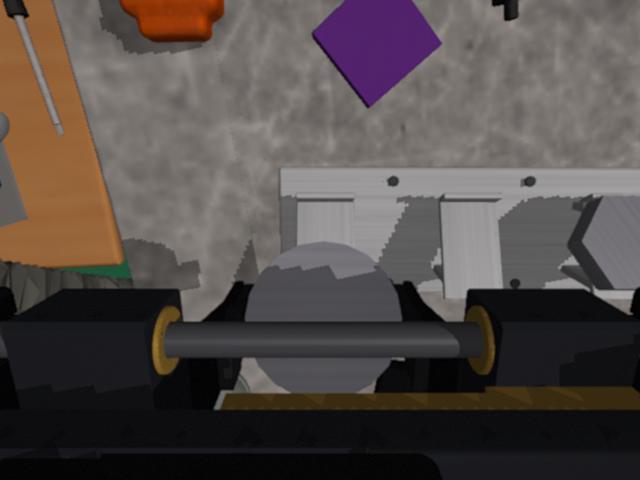

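```bash
python3 -m inch '[[[0.031,0,0.02],-1.4],[[0.064,0,0.041],-2.8],[[0.095,0,0.061],-4.2],[[0.127,0,0.082],-5.6],[[0.158,0,0.102],-6.1],[[0.19,0.02,0.122],-6.1],[[0.19,0.05,0.122],-6.1],[[0.19,0.07,0.122],-6.1],[[0.19,0.07,0.122],-6.1],[[0.19,0.07,0.122],-6.1],[[0.19,0.07,0.122],-6.1]]'; python3 go.py .513 .062 .006 112.4
```

```text
time_s: 27.92
position: [0.5112, 0.0626, 0.0587]
tcp_rot: [[-0.388, -0.0, -0.922], [0.922, -0.0, -0.388], [0.0, -1.0, 0.0]]
force: [0.3, -0.5, -0.7]
opening: 0.701
t 27.92 pos [0.5112 0.0626 0.0587] psi 112.84 j [  -5.   37.  105.   -0.   38. -118.] shift [-0.0012  0.0527 -0.0014] yaw 0.09 rows 1.3
```

```bash
python3 -m inch '[[[-0.001,0.03,-0.001],0],[[-0.001,0.045,-0.001],0],[[-0.001,0.051,-0.001],0],[[-0.001,0.053,-0.001],0],[[-0.001,0.053,-0.001],0]]';  python3 -m inch '[[[0,0,0],0],[[0,0,0],0],[[0,0,0],0],[[0,0,0],0],[[0,0.001,0],0],[[0,0.002,0],0]]' -1; python3 -m inch '[[[0,0,0],18],[[0,0,0],18],[[0,0,0],18],[[0,0,0],18],[[0,0,0],18],[[0,0,0],18],[[0,0,0],18],[[0,0,0],18],[[0,0,0],18],[[0,0,0],18],[[0,0,0],18],[[0,0,0],18]]'; python3 - <<'E'
from h import *
a=optics.capture("wrist");save(a,"w8.png")
E
python3 go.py .513 .062 .004 22.4
```

```text
time_s: 28.33
position: [0.5129, 0.0619, 0.0064]
tcp_rot: [[-0.388, 0.001, -0.922], [0.922, -0.0, -0.388], [-0.0, -1.0, -0.001]]
force: [-0.4, -0.4, -0.4]
opening: 0.699
time_s: 28.83
position: [0.5125, 0.0624, 0.0041]
tcp_rot: [[-0.389, 0.001, -0.921], [0.921, -0.0, -0.389], [-0.0, -1.0, -0.001]]
force: [-0.8, -0.1, -0.4]
opening: 0.986
time_s: 29.83
position: [0.5122, 0.0624, 0.0037]
tcp_rot: [[0.894, -0.0, -0.448], [0.448, -0.0, 0.894], [-0.0, -1.0, 0.0]]
force: [0.5, 0.4, -0.6]
opening: 0.997
t 29.88 pos [0.5123 0.0624 0.0037] psi 26.34 j [ -5.  43. 106.   0.  31. -32.] shift [ 0.0004 -0.0003 -0.0007] yaw 0.79 rows 0.6
```

View pics/w8.png

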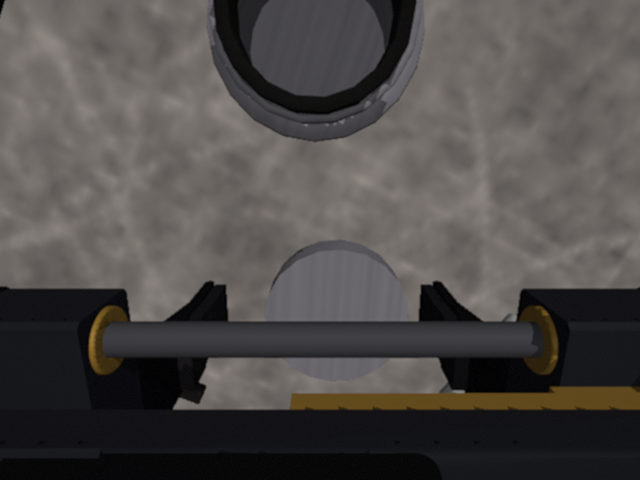

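Lid lies flat at (337,310), a little right of centre; squeeze, then measure its offset along tool z.

```bash
python3 -m inch '[[[0,0,0],0],[[0,0,0],0],[[0,0,0],0],[[0,0,0],0],[[0,0,0],0],[[0,0,0],0],[[0,0,0],0]]' 1; python3 - <<'E'
from h import *
a=optics.capture("wrist");save(a,"w9.png");Q=pts(a);s=bot.read_state();R=s["tcp_rot"]
q=(Q-s["position"])@R*1000
m=(abs(q[...,0])<20)&(abs(q[...,2])<60)&(Q[...,2]>.012)&(Q[...,2]<.024)
v=q[m];print(s["position"],s["opening"],m.sum(),np.percentile(v[:,0],[1,99]),[ (np.percentile(v[abs(v[:,0]-x)<2,2],[1,99])) for x in (-15,-10,0,10,15)],np.median(v[:,1]))
E
python3 go.py .4637 .154 .10 26.3
```

```text
time_s: 30.47
position: [0.5124, 0.0624, 0.0038]
tcp_rot: [[0.891, 0.0, -0.453], [0.453, -0.0, 0.891], [0.0, -1.0, -0.0]]
force: [0.5, 0.0, 0.9]
opening: 0.682
[0.51242338 0.06233893 0.00385772] 0.6864141144145672 8180 [-19.41845746  19.49713124] [array([-26.488096 ,  26.1367694]), array([-28.56027641,  28.17085071]), array([-30.28280717,  29.70117521]), array([-28.94350487,  28.14263309]), array([-26.69885949,  26.25717274])] -12.177651939403397
t 30.52 pos [0.5124 0.0623 0.0039] psi 26.96 j [ -5.  43. 106.  -0.  31. -32.] shift [-0.0019 -0.0962  0.1038] yaw 0.13 rows 3.4
```

View pics/w9.png

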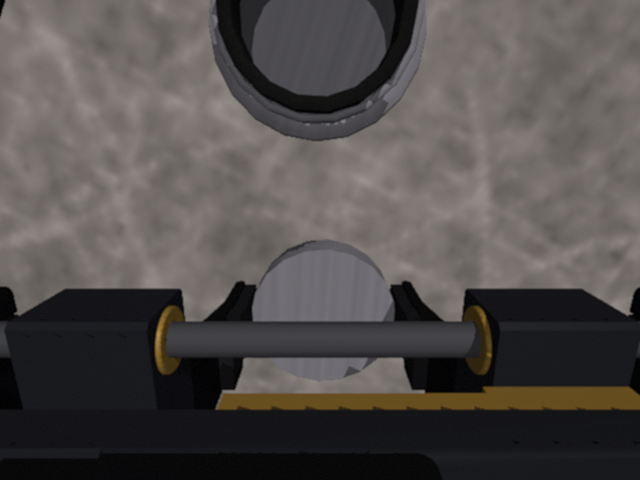

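```bash
python3 -m inch '[[[0,-0.035,0],0],[[0,-0.07,0],0],[[0,-0.096,0],0],[[0,-0.096,0.03],0],[[-0.001,-0.096,0.06],0],[[-0.002,-0.096,0.09],0],[[-0.002,-0.096,0.104],0],[[-0.002,-0.096,0.104],0],[[-0.002,-0.096,0.104],0],[[-0.002,-0.096,0.104],0]]'; python3 go.py .4637 .154 .066 27
```

```text
time_s: 31.35
position: [0.4641, 0.1538, 0.0999]
tcp_rot: [[0.891, 0.001, -0.453], [0.453, -0.0, 0.891], [0.001, -1.0, -0.001]]
force: [0.7, -0.1, -0.6]
opening: 0.688
t 31.35 pos [0.4641 0.1538 0.0999] psi 26.94 j [  5.  31. 108.  -0.  41. -22.] shift [-0.0003  0.0339  0.0004] yaw -0.01 rows 0.8
```

```bash
python3 -m inch '[[[0,0.015,0],0],[[0,0.03,0],0],[[0,0.034,0],0],[[0,0.034,0],0],[[0,0.034,0],0]]'; python3 go.py .4637 .154 .053 27;  python3 -m inch '[[[0,0.003,0],0],[[0,0.006,0],0],[[0,0.009,0],0],[[0,0.01,0],0]]'; python3 -m inch '[[[0,0.002,0],0],[[0,0.004,0],0],[[0,0.004,0],0]]'
```

```text
time_s: 31.77
position: [0.4639, 0.1535, 0.0658]
tcp_rot: [[0.892, -0.0, -0.452], [0.452, -0.0, 0.892], [-0.0, -1.0, 0.0]]
force: [0.2, -0.4, -1.0]
opening: 0.687
t 31.77 pos [0.4639 0.1535 0.0658] psi 26.87 j [  5.  35. 109.  -0.  36. -22.] shift [0.     0.0128 0.0005] yaw -0.03 rows 0.3
time_s: 32.1
position: [0.4634, 0.1542, 0.0557]
tcp_rot: [[0.892, -0.0, -0.453], [0.453, -0.0, 0.892], [-0.0, -1.0, -0.0]]
force: [-0.4, -0.3, -0.2]
opening: 0.685
time_s: 32.35
position: [0.4635, 0.1542, 0.0517]
tcp_rot: [[0.891, -0.0, -0.453], [0.453, -0.0, 0.891], [-0.0, -1.0, 0.0]]
force: [0.7, -0.3, -0.1]
opening: 0.688
```

```bash
python3 -m inch '[[[0,0.002,0],0],[[0,0.004,0],0],[[0,0.005,0],0],[[0,0.005,0],0]]'; python3 -m inch '[[[0,0.001,0],0],[[0,0.001,0],0]]'; python3 -m inch '[[[0,0,0],0],[[0,0,0],0],[[0,0,0],0],[[0,-0.02,0],0],[[0,-0.04,0],0],[[0,-0.04,0],0]]' -1; python3 -m inch '[[[0,0,0],0],[[0,0,0],0],[[0,0,0],0],[[0,0,0],0],[[0,0,0],0],[[0,0,0],0],[[0,0,0],0],[[0,0,0],0],[[0,0,0],0],[[0,0,0],0],[[0,0.005,0],0],[[0,0.01,0],0]]' 1;python3 go.py .4637 .154 .064 27
```

```text
time_s: 32.68
position: [0.4635, 0.1543, 0.0473]
tcp_rot: [[0.891, 0.0, -0.453], [0.453, 0.0, 0.891], [0.0, -1.0, -0.0]]
force: [-0.9, -0.2, 4.3]
opening: 0.684
time_s: 32.85
position: [0.4635, 0.1542, 0.0467]
tcp_rot: [[0.891, 0.001, -0.453], [0.453, 0.0, 0.891], [0.001, -1.0, -0.0]]
force: [-1.4, -0.4, 8.8]
opening: 0.685
time_s: 33.35
position: [0.4653, 0.1544, 0.0881]
tcp_rot: [[0.891, 0.005, -0.453], [0.453, 0.001, 0.891], [0.005, -1.0, -0.002]]
force: [0.6, 0.3, -0.5]
opening: 0.982
time_s: 34.35
position: [0.4637, 0.1542, 0.0758]
tcp_rot: [[0.892, 0.001, -0.453], [0.453, 0.0, 0.892], [0.001, -1.0, -0.0]]
force: [-0.3, -0.2, -0.6]
opening: 0.172
t 34.35 pos [0.4637 0.1542 0.0758] psi 26.94 j [  5.  34. 109.  -0.  37. -22.] shift [-0.0001  0.0118 -0.0002] yaw -0.01 rows 0.3
```

```bash
python3 -m inch '[[[0,0,0],0],[[0,0.006,0],0],[[0,0.011,0],0],[[0,0.011,0],0]]'; python3 -m inch '[[[0,0.003,0],0],[[0,0.006,0],0],[[0,0.008,0],0],[[0,0.008,0],0],[[0,0.008,0],0]]';python3 -m inch '[[[0,0.003,0],0],[[0,0.003,0],0],[[0,0.003,0],0]]'
```

```text
time_s: 34.68
position: [0.4628, 0.1541, 0.0638]
tcp_rot: [[0.892, -0.002, -0.453], [0.453, -0.0, 0.892], [-0.002, -1.0, 0.001]]
force: [0.5, -0.5, -1.0]
opening: 0.009
time_s: 35.1
position: [0.4636, 0.1542, 0.0597]
tcp_rot: [[0.891, 0.002, -0.453], [0.453, -0.0, 0.891], [0.002, -1.0, -0.001]]
force: [-4.7, -1.1, 27.1]
opening: 0.002
time_s: 35.35
position: [0.4637, 0.1542, 0.0595]
tcp_rot: [[0.891, 0.003, -0.454], [0.454, -0.0, 0.891], [0.003, -1.0, -0.002]]
force: [-9.1, -2.5, 52.7]
opening: 0.004
```

```bash
python3 -m inch '[[[0,-0.015,0],0],[[0,-0.02,0],0],[[0,-0.02,0],0],[[0,-0.02,0],0],[[0,-0.02,0],0],[[0,-0.02,0],0],[[0,-0.02,0],0],[[0,-0.02,0],0],[[0,-0.02,0],0],[[0,-0.02,0],0],[[0,-0.02,0],0],[[0,-0.02,0],0]]' -1; python3 - <<'E'
from h import *
a=optics.capture("wrist");save(a,"w10.png")
E
python3 go.py .4637 .1542 .012 27
```

```text
time_s: 36.35
position: [0.4634, 0.1542, 0.0738]
tcp_rot: [[0.892, -0.0, -0.453], [0.453, -0.0, 0.892], [-0.0, -1.0, 0.0]]
force: [0.0, 0.5, 0.1]
opening: 0.83
t 36.4 pos [0.4635 0.1542 0.0738] psi 26.93 j [  5.  34. 109.  -0.  37. -22.] shift [ 0.0002  0.0618 -0.0001] yaw -0.01 rows 1.5
```

View pics/w10.png

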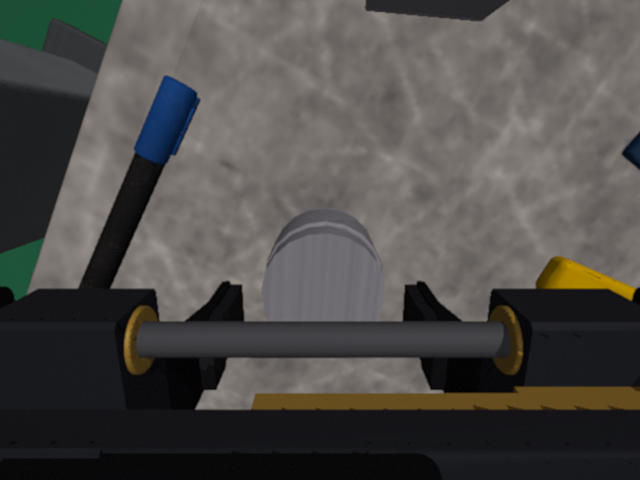

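```bash
python3 -m inch '[[[0,0,0],0],[[0,0,0],0],[[0,0.02,0],0],[[0,0.045,0],0],[[0,0.06,0],0],[[0,0.062,0],0],[[0,0.062,0],0],[[0,0.062,0],0]]'; python3 -m inch '[[[0,0,0],0],[[0,0,0],0],[[0,0,0],0],[[0,0,0],0],[[0,0,0],0],[[0,0,0],0],[[0,0,0],0]]' 1; python3 -m inch '[[[0,-0.025,0],0],[[0,-0.055,0],0],[[0,-0.08,0],0],[[0,-0.09,0],0],[[0,-0.09,0],0],[[0,-0.09,0],0]]'; python3 go.py .4383 .3299 .10 22.4
```

```text
time_s: 37.07
position: [0.4638, 0.1542, 0.0122]
tcp_rot: [[0.892, 0.0, -0.453], [0.453, 0.0, 0.892], [0.0, -1.0, -0.0]]
force: [-0.3, 0.0, 0.3]
opening: 1.001
time_s: 37.65
position: [0.4639, 0.1543, 0.0124]
tcp_rot: [[0.892, 0.001, -0.453], [0.453, 0.0, 0.892], [0.001, -1.0, -0.0]]
force: [-0.2, 0.8, 6.4]
opening: 0.738
time_s: 38.15
position: [0.4631, 0.1541, 0.1017]
tcp_rot: [[0.892, -0.0, -0.453], [0.453, -0.0, 0.892], [-0.0, -1.0, 0.0]]
force: [0.3, 0.5, -4.1]
opening: 0.735
t 38.15 pos [0.4631 0.1541 0.1017] psi 26.93 j [  5.  31. 108.  -0.  41. -22.] shift [0.0575 0.0017 0.1679] yaw 0.91 rows 4.3
```

```bash
python3 -m inch '[[[0.012,0,0.034],0.2],[[0.024,0,0.068],0.4],[[0.036,0,0.102],0.6],[[0.046,0,0.136],0.9],[[0.055,0,0.158],0.9],[[0.0575,0,0.168],0.9],[[0.0575,0,0.168],0.9],[[0.0575,0,0.168],0.9],[[0.0575,0,0.168],0.9],[[0.0575,0,0.168],0.9]]'; python3 go.py .4383 .3299 .076 22.4; python3 - <<'E'
from h import *
a=optics.capture("wrist");save(a,"w11.png");a=optics.capture("scene");cv2.imwrite("pics/s11.png",cv2.resize(a["pixels"][200:400,100:340,::-1],None,fx=3,fy=3))
E
```

```text
time_s: 38.98
position: [0.4384, 0.3284, 0.1012]
tcp_rot: [[0.925, -0.002, -0.38], [0.38, -0.001, 0.925], [-0.002, -1.0, -0.0]]
force: [-0.3, 0.1, -3.4]
opening: 0.738
t 38.98 pos [0.4384 0.3284 0.1012] psi 22.34 j [25. 34. 99. -0. 47.  3.] shift [0.0005 0.0252 0.0014] yaw -0.01 rows 0.6
```

View pics/w11.png

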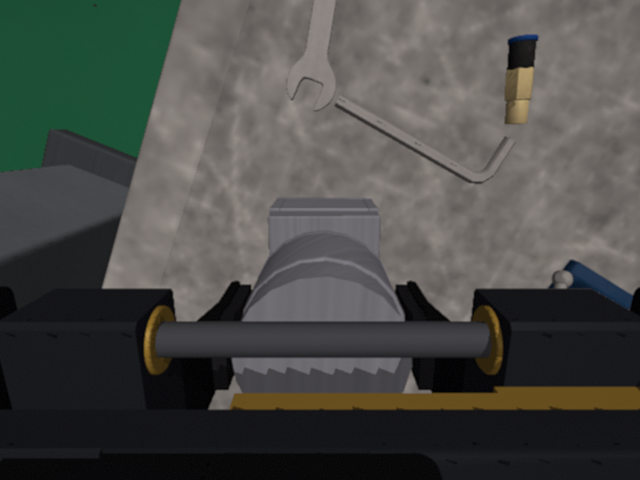

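View pics/s11.png

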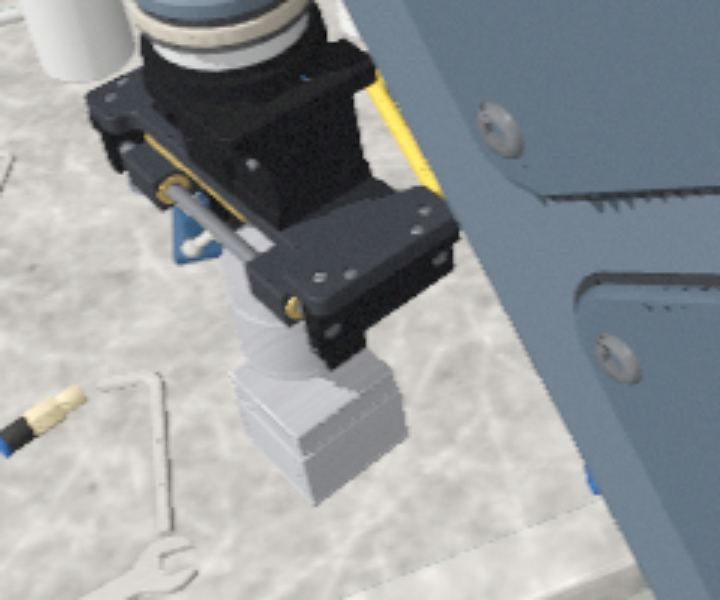

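```bash
python3 -m inch '[[[0.0003,0.012,0.0008],0],[[0.0003,0.022,0.0008],0],[[0.0003,0.025,0.0008],0],[[0.0003,0.025,0.0008],0],[[0.0003,0.025,0.0008],0]]'; python3 go.py .4383 .3299 .0722 22.4
```

```text
time_s: 39.5
position: [0.4385, 0.3305, 0.0766]
tcp_rot: [[0.924, -0.001, -0.381], [0.381, -0.0, 0.924], [-0.001, -1.0, -0.0]]
force: [0.8, -0.1, -2.6]
opening: 0.737
t 39.5 pos [0.4385 0.3305 0.0766] psi 22.41 j [ 25.  37. 100.  -0.  43.   3.] shift [-0.0004  0.0044 -0.0005] yaw 0.0 rows 0.1
```

```bash
python3 -m inch '[[[-0.0002,0.002,-0.0005],0],[[-0.0002,0.004,-0.0005],0],[[-0.0002,0.0045,-0.0005],0],[[-0.0002,0.0045,-0.0005],0]]'; python3 -m inch '[[[0,0.0005,0],0],[[0,0.0005,0],0],[[0,0.0005,0],0]]'
```

```text
time_s: 39.83
position: [0.4385, 0.3303, 0.0724]
tcp_rot: [[0.924, -0.0, -0.382], [0.382, -0.0, 0.924], [-0.0, -1.0, -0.0]]
force: [0.2, -0.4, -4.1]
opening: 0.743
time_s: 40.08
position: [0.4387, 0.3304, 0.072]
tcp_rot: [[0.924, 0.0, -0.382], [0.382, 0.0, 0.924], [0.0, -1.0, 0.0]]
force: [0.6, 0.8, -3.8]
opening: 0.739
```

```bash
python3 -m inch '[[[0,0.0006,0],0],[[0,0.0008,0],0],[[0,0.0008,0],0]]'
```

```text
time_s: 40.33
position: [0.4387, 0.3304, 0.0719]
tcp_rot: [[0.924, 0.001, -0.382], [0.382, 0.0, 0.924], [0.001, -1.0, 0.0]]
force: [-2.0, -1.0, 5.6]
opening: 0.74
```

```bash
python3 -m inch '[[[0,-0.0005,0],0],[[0,-0.0005,0],0],[[0,-0.0005,0],0],[[0,-0.0005,0],0],[[0,-0.0005,0],0],[[0,-0.02,0],0],[[0,-0.05,0],0],[[0,-0.09,0],0],[[0,-0.12,0],0],[[0,-0.12,0],0]]' -1; python3 go.py .42 -.05 .22 22.4; python3 - <<'E'
from h import *
a=optics.capture("wrist");save(a,"w12.png")
E
```

```text
time_s: 41.17
position: [0.4425, 0.3324, 0.1972]
tcp_rot: [[0.924, 0.012, -0.382], [0.382, 0.006, 0.924], [0.013, -1.0, 0.001]]
force: [0.2, 0.2, 1.0]
opening: 1.001
t 41.17 pos [0.4425 0.3324 0.1972] psi 22.44 j [25. 26. 95.  0. 58.  3.] shift [-0.1665 -0.0253 -0.3448] yaw 0.01 rows 9.2
```

View pics/w12.png

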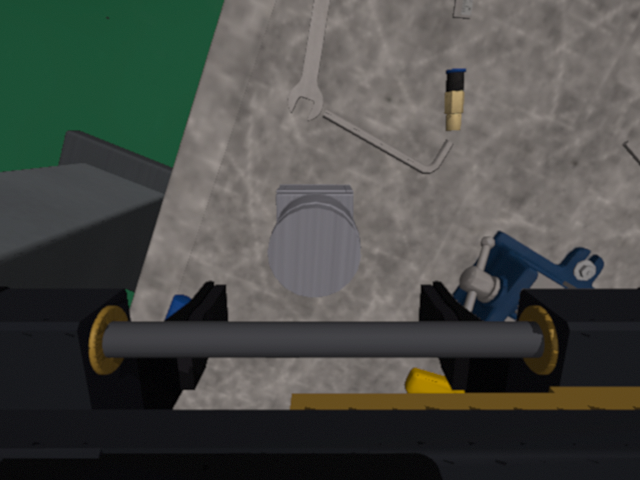

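Stack stands (round lid at (315,250)). Move aside and verify from the fixed cameras.

```bash
python3 -m inch '[[[-0.166,-0.025,-0.345],0],[[-0.166,-0.025,-0.345],0],[[-0.166,-0.025,-0.345],0],[[-0.166,-0.025,-0.345],0],[[-0.166,-0.025,-0.345],0],[[-0.166,-0.025,-0.345],0],[[-0.166,-0.025,-0.345],0],[[-0.166,-0.025,-0.345],0],[[-0.166,-0.025,-0.345],0],[[-0.166,-0.025,-0.345],0]]'; python3 - <<'E'
from h import *
np.set_printoptions(precision=1,suppress=True)
out=[]
for cam in ("top","scene"):
    c=optics.capture(cam);Q=pts(c);out.append(c["pixels"])
    near=np.hypot(Q[...,0]-.438,Q[...,1]-.330)<.06
    for lo,hi in((.034,.048),(.053,.0655),(.111,.13)):
        q=Q[near&(Q[...,2]>lo)&(Q[...,2]<hi)]
        if len(q)>10: print(cam,lo,len(q),"rect",cv2.minAreaRect((q[:,:2]*1000).astype(np.float32)),"circ",cv2.minEnclosingCircle((q[:,:2]*1000).astype(np.float32)),"z",np.percentile(q[:,2],[5,50,95])*1000)
a,b=out
cv2.imwrite("pics/fin.png",np.vstack([np.hstack([cv2.resize(b,(400,300)),cv2.resize(a,(400,300))]),np.hstack([cv2.resize(b[240:390,130:330],(400,300)),cv2.resize(a[180:330,150:350],(400,300))])])[...,::-1])
E
```

```text
time_s: 42.05
position: [0.4169, -0.0573, 0.2155]
tcp_rot: [[0.926, -0.0, -0.376], [0.376, -0.002, 0.926], [-0.001, -1.0, -0.002]]
force: [0.4, 0.8, 0.7]
opening: 0.996
top 0.034 122 rect ((428.4407958984375, 309.68609619140625), (44.60383224487305, 89.01329803466797), 67.60179901123047) circ ((436.50262451171875, 329.2472229003906), 44.50735855102539) z [34.7 42.  47.1]
top 0.053 144 rect ((436.5796813964844, 328.877685546875), (60.683773040771484, 61.676116943359375), 22.58359718322754) circ ((436.766357421875, 329.2467041015625), 41.596832275390625) z [54.6 60.3 63.9]
top 0.111 778 rect ((436.87744140625, 329.86273193359375), (59.548675537109375, 59.835472106933594), 51.44473648071289) circ ((436.32611083984375, 330.4634094238281), 30.745187759399414) z [116.8 120.1 122.8]
scene 0.034 358 rect ((418.2972412109375, 336.8126220703125), (88.48497009277344, 45.926025390625), 68.6173324584961) circ ((438.1091613769531, 329.07012939453125), 44.2611198425293) z [34.9 41.4 47.5]
scene 0.053 368 rect ((437.7467346191406, 329.4296875), (61.25676345825195, 62.42458724975586), 21.450422286987305) circ ((438.14923095703125, 329.87774658203125), 42.47584915161133) z [53.6 59.  64.3]
scene 0.111 1120 rect ((438.40966796875, 329.8394775390625), (61.57865905761719, 60.09218978881836), 10.984705924987793) circ ((438.5093688964844, 329.4990539550781), 31.146648406982422) z [114.1 118.8 120.2]
```

View pics/fin.png

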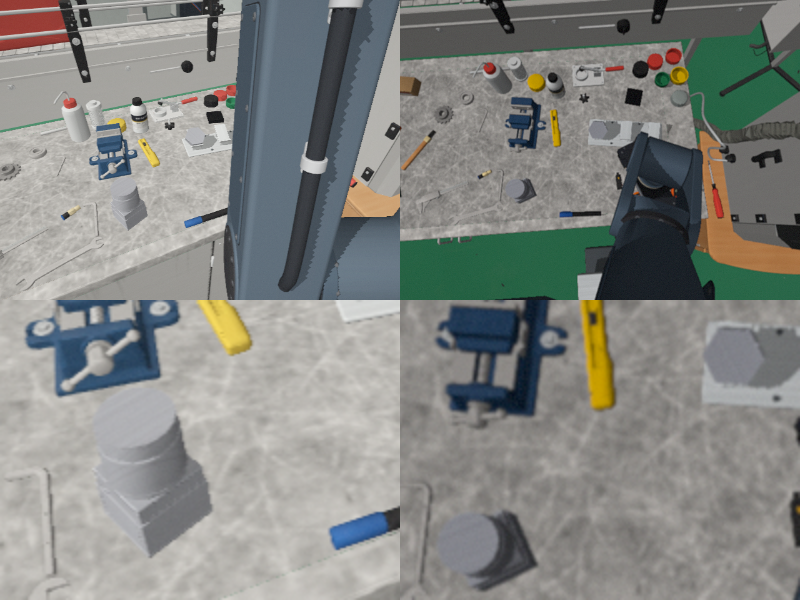

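Both fixed views show the stack upright, with the upper and lower centres within about 1 mm. The top is at about 119 mm, the hex lid is still in the rack, and the robot is clear.

```bash
python3 -c "
from rig import bot
print(bot.hand_in(), bot.read_state()['time_s'])"
```

```text
the job is handed in; nothing more can be done
the job is handed in; nothing more can be done
```

I closed both tins with their matching lids, stacked the round tin on the square one and let go. The job was handed in at about 42 s of the 72 s allowed.

**How it went:** I laid each lid flat on the bench and gripped it again before fitting it. With the lid on its neck, I pressed from above with the shut fingers to about 50 N. Each lid stopped hard, at 59.6 mm (square) and 59.5 mm (round), against a closed height of 59.5 mm.

**Last checks:**
- **Stack:** it stands upright in both fixed cameras. The round lid on top and the square lid below are centred within about 1 to 1.5 mm of each other. The top reads 119 to 120 mm, where two closed tins should give 119 mm.
- **Other things:** the hex lid, box cutter and marker look undisturbed. In the last picture the arm hid much of the right-hand side (photo eye, tachometer, purple and orange look-alikes), so I could not check those again. No contact force showed up near them.
- **Disagreement:** the two fixed cameras differ by about 1.5 mm in x, which is within their calibration.

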